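Eject a small cheese from its mould on a cam-lever ejector stand

TASK

Of the three small round moulds only one has a cheese in it: set that mould down, without dropping it, fully seated inside the collar on top of the ejector stand, with the cheese still in it. Then let go of it and swing the stand's cam lever up and over to the top of the cam's lift, so that the plunger raises the cheese clear above the mould's rim, and finish there holding the lever by its handle at that highest point, since it springs back if let go. Leave everything else on the table where it is.

Things in the scene. Friction and masses are not known exactly. Their poses are not given: they have to be found in the camera images.
- mould: The mould with the cheese in it: white plastic tube, 64 mm outside diameter, 42 mm high, 56 mm bore, open at the top; at the bottom an inner flange 3 mm thick leaves a 40 mm hole. About 90 g. Origin at the centre of its underside, z up.
- mould_mid (a point): Centre of that mould, half-way up (21 mm above its underside).
- cheese: The cheese: a firm cream-coloured disc, 53 mm diameter, 28 mm high, about 70 g, lying loose in the mould on its flange (its top is then 11 mm below the rim). Origin at the centre of its underside.
- stand: Steel ejector stand, bolted down: base plate 150 (x) by 180 (y) by 12 mm, two upright cheeks, top plate 120 by 120 mm with its upper face 190 mm above the table. Origin on the table under its centre; its x axis points away from its lever side (the lever is on the -x side, towards the robot), y to its left, z up. Stands at a yaw of up to 0.3 rad.
- seat (a point): Centre of the seat on the stand's top plate (190 mm above the table): the mould's underside stands here, inside a raised steel collar of 71 mm inside and 83 mm outside diameter, 8 mm high. In the middle a 34 mm hole through which the plunger comes up.
- plunger: Ejector plunger under the seat: round steel head 30 mm diameter, at rest 2 mm below the seat face, driven by the eccentric cam through a strap: not raised at lever angle 0, about 19 mm at 1.57 and at most 48 mm at 3.14, where the cheese's underside stands about 4 mm above the rim of the seated mould. Origin at the pin of its foot, 78 mm below the head's upper face.
- lever (a joint): Angle of the cam lever about the level shaft along the stand's x axis, rad. 0 = at rest, lever level and pointing to the stand's +y side; 1.57 = straight up; 3.14 = level and pointing to the -y side: the highest lift of the cam. Beyond that the lift falls again; end stop at 3.5. A spring pulls it back to 0 wherever it is let go; 2 to 4 N at the handle move and hold it.
- pivot (a point): Point on the shaft axis in the plane of the handle's centre, 78 mm above the table, 112 mm from the stand's centre on its -x side. The handle's centre circles about it at a radius of 140 mm in the stand's y-z plane.
- handle (a point): Centre of the lever's handle: a black round grip, 22 mm diameter, 80 mm long, parallel to the stand's x axis at the end of the 140 mm lever arm, standing out 40 mm to either side of this point (the steel arm, 22 mm wide and 10 mm thick, is 51 mm from this point on the stand's +x side). The grip turns freely on its spindle, so it can be held while the lever swings.
- empty_a: Bystander: an empty mould of the same size.
- empty_b: Bystander: an empty mould of the same size.
- disc_a: Bystander: white plastic follower disc, 104 mm diameter, 8 mm thick.
- disc_b: Bystander: white plastic follower disc, as the other.
- palette: Bystander: palette spatula, 240 mm long, lying flat.
- brush: Bystander: cleaning brush, 200 mm long, lying.
- skimmer: Bystander: perforated steel skimmer, 124 mm dish with a 180 mm handle.
- salt: Bystander: clear salt jar, 68 mm diameter, 110 mm high.
- grip: The black handle grip itself (same centre as the handle point).
Mind the look-alikes: they are no part of the job. What is shaped like the cheese but blue is not meant.

How it is judged (in metres and radians):
On the way:
1. the mould stands released and fully down in the seat's collar, the cheese still lying in it, the lever still at rest (horizontal distance between mould and seat below 0.006 m and z of mould in the frame of seat below 0.003 m and angle between mould's own z axis and vertical below 0.06 rad and contact force between each of the arm, the fingers and mould below 0.1 N and z of cheese in the frame of mould below 0.006 m and horizontal distance between cheese and mould below 0.006 m and value of joint lever below 0.3 rad), for 0.2 s.
At the end, for the whole second after the job is handed in: Mould seated in the collar (6 mm, upright), not touched; fingers on the handle (over 0.5 N), lever within 0.27 rad of highest lift; cheese level and still on the plunger alone, its underside at least 1.5 mm above the rim (horizontal distance between mould and seat below 0.006 m and z of mould in the frame of seat below 0.003 m and angle between mould's own z axis and vertical below 0.06 rad and contact force between each of the arm, the fingers and mould below 0.1 N and value of joint lever between 2.87 and 3.41 rad and contact force between the fingers and grip above 0.5 N and z of cheese in the frame of mould between 0.0435 and 0.05 m and horizontal distance between cheese and seat below 0.01 m and angle between cheese's own z axis and vertical below 0.08 rad and contact force between cheese and plunger above 0.2 N and contact force between each of the arm, the fingers and cheese below 0.05 N and linear speed of cheese below 0.02 m/s); the arm keeps its last pose, push and grip.
It fails at once if the mould falls or is flung: faster than 0.5 m/s with the fingers not holding it (linear speed of mould above 0.5 m/s and contact force between the fingers and mould below 0.01 N).
It fails at once if a bystander is moved by more than 30 mm (distance of any of empty_a, empty_b, disc_a, disc_b, palette, brush, skimmer, salt from where it was at the start of the episode above 0.03 m).
It also fails if it takes over 61 s, if anything falls off the work surface, if the arm or the gripper's body presses on something with over 40 N, if the wrist force passes 120 N, or if a joint passes its speed limit or range.

ROBOT

A 6-joint arm with a two-finger parallel gripper is mounted at the origin on the work surface. World frame = base frame: x ahead of the robot, y to its left, z up, the work surface at z = 0. Lengths are in mm, angles in rad, forces in N, time in s.
With the tool pointing down it reaches from about 350 to 850 mm from the base axis. Payload 8.1 kg.
Tool frame: the origin (TCP) lies midway between the tips of the shut fingers; the grasp point (between the pads) lies manip.grip_depth behind it (manip.grip_depth is the distance from the TCP to the grasp point, in mm); z points along the fingers, y is the line along which they close (so a half turn about z gives the same grasp; the last joint's range is limited). The gripper opens to 85 mm and grips with 20 to 120 N. Pads are 22 mm wide; open, the fingers measure 114 mm over their backs; the gripper's body (76 mm by 85 mm) begins 54 mm behind the grasp point. The pads swing forward as they close: fully open they stand 13 mm farther back than shut.
Start: joints at [-1.316, 0.13, 1.488, -0, 1.523, -0.085], TCP at [199.999, -565.69, 204.692] pointing down, gripper open.
Joint ranges: [-2.96, 2.96], [-0.89, 2.26], [0.02, 2.5], [-1.34, 4.48], [0, 2.73], [-2.66, 2.66]. Speed limits (rad/s): [2.39, 2.39, 2.79, 3.14, 3.14, 3.14].

INTERFACE

Orientations are given as a unit quaternion [w, x, y, z].
In Python, from cell import manip gives the robot as it stands.
- The arm moves only by the shell command python3 -m crank 'ROWS' [OPENING] [FORCE]. ROWS is text: rows parted by semicolons, each of 6 numbers parted by spaces: the shift along the tool's x, y, z in m, then the turn, a rotation vector about the tool's x, y, z in rad. A call has exactly 5 rows; each row shifts and turns the commanded pose from where the row before left it, along the tool's axes as they then stand; what a row does not reach is not made up. A row lasts 1/10 s, in which the tool goes at most 50 mm and 8.59 degrees, less where a joint would pass 70% of its speed; a pose out of reach is approached as far as the arm can. A call is refused whole if a number of a shift passes 0.05 or a number of a turn 0.15, either way. A call with a gripper value outside its range is refused whole. OPENING is the finger opening in m, from 0 to 0.0854, set as the call begins (- or left out, the last holds). The fingers move at their own pace and stop on an object; FORCE is the grip in N (left out, the last holds). Time passes only in rows, so rows that do not move let the fingers close, or fill a call up. It gives the time, the measured TCP pose, the force, the opening and the grip force at its end, in the units of the state.
- manip.get_obs(): the state, without advancing time (a new reading comes with each control period).
- manip.grab_frame(name): name is "scene" or "top" or "wrist"; returns a dict with "img" (400x640x3 uint8, blue, green, red), "range_z" (400x640 float32, mm along the optical axis (not along the pixel's ray), 0 where there is no reading), "vertical_fov" (degrees; the focal length in pixels is half the picture's height over the tangent of half this angle, whatever the lens; pixels are square), "cx", "cy" (the principal point, pixels), "world_from_camera" (4x4, takes a point from camera to world coordinates); the wrist camera has in their place "hand_eye" (4x4, takes a point from camera to tool coordinates, whose origin is the TCP and whose axes are the flange's). Camera axes: x right, y up, looking along -z (the intrinsics and any distortion apply to the point x, -y, -z); pixel columns grow to the right and rows downward; lengths in mm; the calibration is good to about 2 mm. A picture is of the moment at which its call begins: read the wrist's pose just before it.
- manip.sign_off(): hands the job in; it is judged then, once.
The state is a dict: "time_s": time; "joints": joint angles; "joint_velocities": joint speeds; "joint_torque": joint torques, N m; "position": TCP position; "eef_rot": TCP orientation; "force": force on the tool from outside, world axes, zero at the start; "ft_torque": the same for the moment, N m; "opening": finger opening in mm; "grasp_force": force on a finger pad.
Only numpy, scipy, OpenCV 4.12 (cv2) and the standard library are available. Lean on these libraries where they do the work, as an engineer would, in place of code of your own. Each camera call takes 0.05 s, during which the arm holds its last target. There are 200 camera calls.

## Working session

There is one attempt and no reset: what is moved stays moved. The work goes in short steps, Python scripts to look and compute and a shell command to move; the robot and the scene stay as the last step left them, time stands still between calls to the robot, and variables do not carry over. Pictures are saved under pics/ and viewed, at most 10 in all, crops included, and the job is handed in when it is done.

```bash
mkdir -p pics
cat > h.py <<'E'
import numpy as np,cv2
from cell import manip
from scipy.spatial.transform import Rotation as R
def T():
    o=manip.get_obs();q=np.array(o["eef_rot"]);M=np.eye(4);M[:3,:3]=R.from_quat(q[[1,2,3,0]]).as_matrix();M[:3,3]=o["position"];return M
def grab(n):
    t=T();f=manip.grab_frame(n)
    f["W"]=np.array(f["world_from_camera"]) if n!="wrist" else t@np.array(f["hand_eye"])
    f["f"]=200/np.tan(np.radians(f["vertical_fov"])/2);return f
def ray(f,u,v):
    d=np.array([(u-f["cx"])/f["f"],-(v-f["cy"])/f["f"],-1]);return f["W"][:3,3],f["W"][:3,:3]@d
def onz(f,u,v,z):
    o,d=ray(f,u,v);return o+d*(z-o[2])/d[2]
def cloud(f):
    v,u=np.mgrid[:400,:640];z=f["range_z"]
    p=np.stack([(u-f["cx"])/f["f"]*z,-(v-f["cy"])/f["f"]*z,-z],-1)
    return p@f["W"][:3,:3].T+f["W"][:3,3]
E
python3 - <<'E'
from h import *
for n in("scene","top"):
    f=grab(n);cv2.imwrite(f"pics/{n}.png",f["img"]);print({k:f[k] for k in f if k not in("img","range_z")})
print(manip.get_obs(),manip.grip_depth,[a for a in dir(manip) if a[0]!='_'])
E
```

```text
{'vertical_fov': 51.571741068621336, 'cx': 316.7785093865081, 'cy': 194.34339892295043, 'world_from_camera': array([[-3.30508635e-01, -5.76219335e-01,  7.47486000e-01,
         1.55247170e+03],
       [ 9.43717214e-01, -2.12442971e-01,  2.53507009e-01,
         3.39734971e+02],
       [ 1.27225061e-02,  7.89201661e-01,  6.14002342e-01,
         9.19619870e+02],
       [ 0.00000000e+00,  0.00000000e+00,  0.00000000e+00,
         1.00000000e+00]]), 'W': array([[-3.30508635e-01, -5.76219335e-01,  7.47486000e-01,
         1.55247170e+03],
       [ 9.43717214e-01, -2.12442971e-01,  2.53507009e-01,
         3.39734971e+02],
       [ 1.27225061e-02,  7.89201661e-01,  6.14002342e-01,
         9.19619870e+02],
       [ 0.00000000e+00,  0.00000000e+00,  0.00000000e+00,
         1.00000000e+00]]), 'f': np.float64(413.98037526987406)}
{'vertical_fov': 50.73840200041241, 'cx': 321.94080554527704, 'cy': 196.9516059316089, 'world_from_camera': array([[-3.23131577e-03,  9.86530478e-01, -1.63545637e-01,
         3.59486762e+02],
       [-9.99994431e-01, -3.05126628e-03,  1.35210326e-03,
         3.03
[... 665 characters left out ...]
-06,
        1.52301875e+00, -8.53913062e-02]), 'joint_velocities': array([ 0.00130375, -0.00216863, -0.00137248,  0.00159628, -0.00097884,
        0.00056718]), 'joint_torque': array([ 1.60403008e-03, -5.70955646e+01, -5.01941085e+01,  3.86151697e-06,
        8.06213880e-03, -2.91326489e-05]), 'position': array([ 199.83738606, -565.16947227,  203.76041179]), 'eef_rot': array([-8.28208590e-04,  9.85605444e-01,  1.69059803e-01, -7.48170634e-05]), 'force': array([0.06452034, 0.13811966, 0.43483874]), 'ft_torque': array([ 0.01833869,  0.01619343, -0.00980164]), 'grasp_force': 0.0, 'opening': 85.47446903950956} 18.700000000000003 ['Unreachable', 'get_obs', 'grab_frame', 'grip_depth', 'sign_off']
```

View pics/top.png

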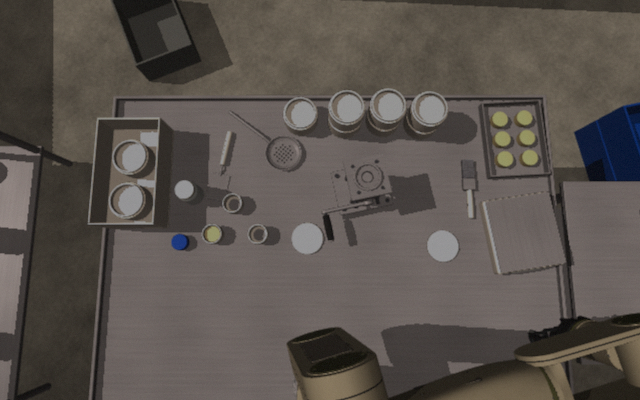

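View pics/scene.png

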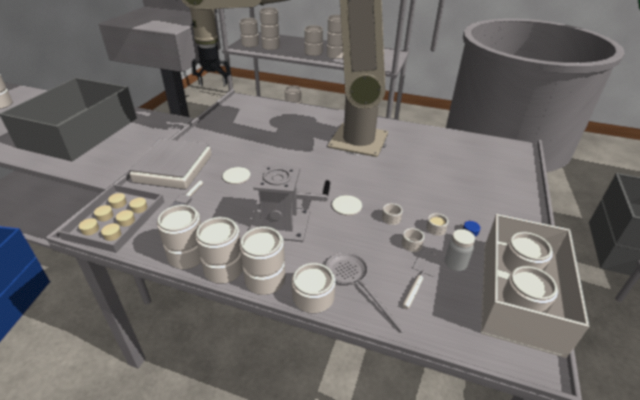

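The top view shows the cheese mould at about (213,234), with empty moulds at (232,203) and (258,234). The blue decoy is at (180,242), the stand's collar at (368,178) and the black grip at (328,226).

Run:
```python
from h import *
f=grab("top");im=f["img"];hsv=cv2.cvtColor(im,cv2.COLOR_BGR2HSV)
m=cv2.inRange(hsv,(20,70,60),(40,255,255));m[:,:190]=0;m[:,240:]=0;m[:215]=0;m[260:]=0
v,u=np.nonzero(m);print("yellow",len(u),u.mean(),v.mean(),onz(f,u.mean(),v.mean(),31))
P=cloud(f)
b=np.all(im<45,-1);b[:,:315]=0;b[:,340:]=0;b[:205]=0;b[245:]=0
n,l,s,c=cv2.connectedComponentsWithStats(b.astype(np.uint8));i=1+s[1:,4].argmax();v,u=np.nonzero(l==i)
print("handle",s[i],P[l==i].mean(0),onz(f,u.mean(),v.mean(),85))
r=cv2.minAreaRect(np.stack([u,v],1).astype(np.float32));print([onz(f,*p,82).round() for p in cv2.boxPoints(r)])
Q=P[140:215,320:410].reshape(-1,3);t=Q[(Q[:,2]>180)&(Q[:,2]<196)]
print("plate",len(t),t.mean(0));r=cv2.minAreaRect(t[:,:2].astype(np.float32));print(r)
Q=P[215:260,190:290].reshape(-1,3);t=Q[(Q[:,2]>36)&(Q[:,2]<55)];print(len(t),[ (t[k].mean(0),) for k in (t[:,1]>t[:,1].mean(),t[:,1]<t[:,1].mean())])
c=im[130:250,310:410];c2=im[190:270,160:290]
cv2.imwrite("pics/c.png",np.hstack([cv2.resize(c,(400,480),interpolation=2),cv2.resize(c2,(400,246),interpolation=2).repeat(1,0) if 0 else cv2.copyMakeBorder(cv2.resize(c2,(390,240),interpolation=2),0,240,0,0,0)]))
```

```text
yellow 169 212.20710059171597 233.55029585798817 [467.56335079 385.70997636  31.        ]
handle [323 214  11  26 154] [482.37226397   9.71319938  86.62149888] [482.47117785   9.68053752  85.        ]
[array([522.,  27.,  82.]), array([526.,   8.,  82.]), array([446.,  -7.,  82.]), array([443.,  12.,  82.])]
plate 1522 [ 621.55499926 -102.45092018  189.71776164]
((622.6170043945312, -103.02522277832031), (121.13471221923828, 120.6882553100586), 12.030519485473633)
162 [(array([469.25735419, 387.31953667,  41.07024788]),), (array([468.63104597, 238.61570597,  41.76332668]),)]
```

View pics/c.png

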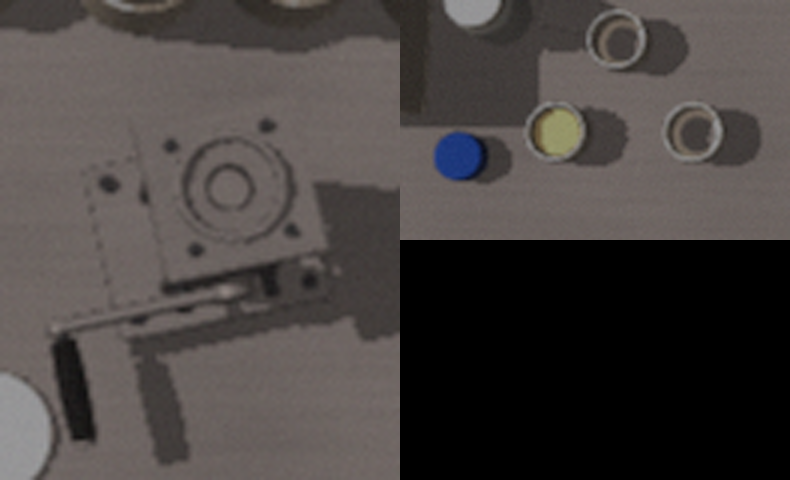

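```bash
cat >> h.py <<'E'
def go(x,y,z,yaw=0.205):
    M=T();G=np.array([[np.cos(yaw),np.sin(yaw),0],[np.sin(yaw),-np.cos(yaw),0],[0,0,-1]])
    rv=R.from_matrix(M[:3,:3].T@G).as_rotvec()
    d=(np.array([x,y,z])-M[:3,3])/1000
    print("pos",M[:3,3].round(1),"turn",rv.round(3),"tool shift now",(M[:3,:3].T@d).round(4),"after turn",(G.T@d).round(4))
E
python3 - <<'E'
from h import *
go(450,-200,230)
f=grab("wrist");print(np.array(f["hand_eye"]).round(2),f["f"])
t=grab("top");print("discs",onz(t,307,238,8),onz(t,443,246,8),"palette",onz(t,470,190,0),onz(t,471,215,0),"empt",onz(t,258,234,42),onz(t,232,203,42),"blue",onz(t,180,242,28))
E
```

```text
pos [ 199.9 -565.2  203.9] turn [-0.001 -0.     0.135] tool shift now [ 0.3575 -0.261  -0.0257] after turn [ 0.3192 -0.3067 -0.0261]
[[  -0.      0.95    0.31   80.61]
 [   1.      0.      0.      0.34]
 [   0.      0.31   -0.95 -169.32]
 [   0.      0.      0.      1.  ]] 323.6002865698324
discs [453.69958306  78.16761408   8.        ] [ 426.00195452 -369.66467211    8.        ] palette [ 614.55604963 -472.82296231    0.        ] [ 529.39418538 -471.00943       0.        ] empt [464.77997204 235.10725302  42.        ] [566.18367368 322.16929987  42.        ] blue [440.69681694 490.01509906  28.        ]
```

```bash
python3 -m crank '0 0 -0.005 0 0 0.135; 0.032 -0.031 -0.003 0 0 0; 0.032 -0.031 -0.003 0 0 0; 0.032 -0.031 -0.003 0 0 0; 0.032 -0.031 -0.003 0 0 0' 0.0854; python3 -m crank '0.032 -0.031 -0.003 0 0 0; 0.032 -0.031 -0.003 0 0 0; 0.032 -0.031 -0.003 0 0 0; 0.032 -0.031 -0.003 0 0 0; 0.032 -0.031 -0.003 0 0 0'
python3 -c "
from h import *
go(468,386,180)"
```

```text
time_s: 0.75
position: [300.7, -416.8, 221.7]
eef_rot: [-0.0, 0.995, 0.102, 0.0]
force: [0.2, -0.4, -0.3]
opening: 85.4
grasp_force: 0.0
time_s: 1.25
position: [425.9, -232.3, 236.9]
eef_rot: [0.0, 0.995, 0.102, 0.0]
force: [1.4, -1.8, 0.8]
opening: 85.6
grasp_force: 0.0
pos [ 425.9 -232.3  236.9] turn [ 0. -0. -0.] tool shift now [ 0.1668 -0.5969  0.0568] after turn [ 0.1671 -0.5968  0.0569]
```

```bash
python3 -m crank '0.012 -0.046 0 0 0 0; 0.012 -0.046 0 0 0 0; 0.012 -0.046 0 0 0 0; 0.012 -0.046 0 0 0 0; 0.012 -0.046 0 0 0 0'; python3 -m crank '0.012 -0.046 0 0 0 0; 0.012 -0.046 0 0 0 0; 0.012 -0.046 0 0 0 0; 0.012 -0.046 0 0 0 0; 0.012 -0.046 0 0 0 0' ; python3 -m crank '0.015 -0.04 0.01 0 0 0; 0.015 -0.04 0.01 0 0 0; 0 0 0.02 0 0 0; 0 0 0.02 0 0 0; 0 0 0 0 0 0'
python3 - <<'E'
from h import *
go(468,386,180)
f=grab("wrist");cv2.imwrite("pics/w1.png",f["img"])
hsv=cv2.cvtColor(f["img"],cv2.COLOR_BGR2HSV)
m=cv2.inRange(hsv,(20,70,60),(40,255,255));n,l,s,c=cv2.connectedComponentsWithStats(m);i=1+s[1:,4].argmax();print(s[i],c[i],onz(f,*c[i],31))
P=cloud(f);Q=P[np.abs(P[...,2]-42)<4];Q=Q[np.hypot(Q[:,0]-468,Q[:,1]-386)<50];print(len(Q),cv2.minEnclosingCircle(Q[:,:2].astype(np.float32)))
E
```

```text
time_s: 1.75
position: [436.9, 5.3, 236.9]
eef_rot: [0.0, 0.995, 0.102, 0.0]
force: [1.4, 0.1, -1.0]
opening: 85.5
grasp_force: 0.0
time_s: 2.25
position: [448.9, 242.9, 236.8]
eef_rot: [-0.0, 0.995, 0.102, 0.0]
force: [0.9, 0.1, 0.2]
opening: 85.5
grasp_force: 0.0
time_s: 2.75
position: [460.2, 324.6, 172.9]
eef_rot: [0.001, 0.995, 0.103, -0.003]
force: [-0.8, -0.4, -0.3]
opening: 85.4
grasp_force: 0.0
pos [460.2 324.6 172.9] turn [0.002 0.006 0.001] tool shift now [ 0.0202 -0.0585 -0.0073] after turn [ 0.0202 -0.0586 -0.0071]
[ 236  129   53   53 2152] [262.27834572 154.74256506] [470.64681584 386.57199078  31.        ]
912 ((470.8104248046875, 386.01898193359375), 31.97725486755371)
```

View pics/w1.png

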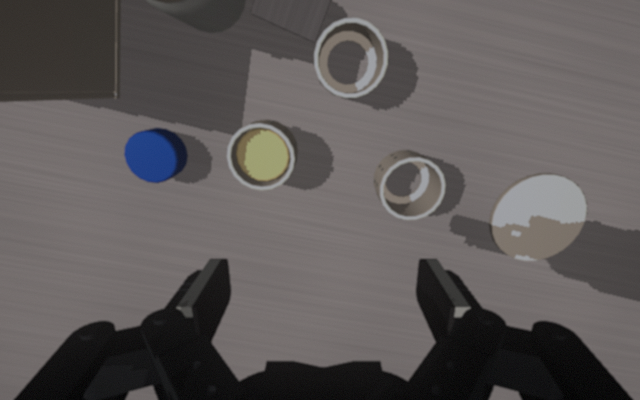

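```bash
python3 -m crank '0.011 -0.03 0 0 0 0; 0.011 -0.029 0 0 0 0; 0 0 0.03 0 0 0; 0 0 0.03 0 0 0; 0 0 0 0 0 0'
python3 - <<'E'
from h import *
go(470.8,386.2,6)
f=grab("wrist")
hsv=cv2.cvtColor(f["img"],cv2.COLOR_BGR2HSV)
m=cv2.inRange(hsv,(20,70,60),(40,255,255));n,l,s,c=cv2.connectedComponentsWithStats(m);i=1+s[1:,4].argmax();print(s[i],c[i],onz(f,*c[i],31))
P=cloud(f);Q=P[np.abs(P[...,2]-42)<4];Q=Q[np.hypot(Q[:,0]-471,Q[:,1]-386)<45];print(len(Q),cv2.minEnclosingCircle(Q[:,:2].astype(np.float32)))
E
```

```text
time_s: 3.3
position: [469.8, 385.9, 113.3]
eef_rot: [0.002, 0.995, 0.102, -0.003]
force: [-1.3, -0.4, -1.0]
opening: 85.6
grasp_force: 0.0
pos [469.8 385.9 113.3] turn [ 0.002  0.006 -0.   ] tool shift now [ 0.0017 -0.0004  0.1073] after turn [ 1.000e-03 -1.000e-04  1.073e-01]
[ 291  166   64   59 1000] [313.535 193.614] [470.47197741 393.69811506  31.        ]
1288 ((470.7591552734375, 385.8995056152344), 32.057647705078125)
```

```bash
python3 -m crank '0.001 0 0.03 0.002 0.006 0; 0 0 0.03 0 0 0; 0 0 0.03 0 0 0; 0 0 0.015 0 0 0; 0 0 0 0 0 0'; python3 -c "
from h import *
go(470.8,386,6)"; python3 -m crank '0 0 0 0 0 0; 0 0 0 0 0 0; 0 0 0 0 0 0; 0 0 0 0 0 0; 0 0 0 0 0 0' 0.055 25;  python3 -m crank '0 0 0 0 0 0; 0 0 0 0 0 0; 0 0 0 0 0 0; 0 0 0 0 0 0; 0 0 0 0 0 0'; python3 -c "
from h import *
go(470.8,386,6)"
```

```text
time_s: 3.85
position: [472.8, 387.3, 11.2]
eef_rot: [-0.001, 0.995, 0.102, 0.002]
force: [0.2, -0.8, 0.6]
opening: 85.2
grasp_force: 0.0
pos [472.8 387.3  11.2] turn [-0.001 -0.004 -0.001] tool shift now [-0.0022  0.0009  0.0052] after turn [-0.0022  0.0009  0.0052]
time_s: 4.35
position: [473.5, 388.2, 12.4]
eef_rot: [-0.002, 0.995, 0.102, 0.003]
force: [-0.3, -0.5, -0.2]
opening: 55.1
grasp_force: 0.0
time_s: 4.85
position: [473.2, 387.9, 11.6]
eef_rot: [-0.001, 0.995, 0.102, 0.003]
force: [0.1, 0.4, -1.0]
opening: 54.8
grasp_force: 0.0
pos [473.2 387.9  11.6] turn [-0.002 -0.006 -0.   ] tool shift now [-0.0028  0.0014  0.0056] after turn [-0.0027  0.0014  0.0056]
```

Run:
```python
from h import *
f=grab("wrist");cv2.imwrite("pics/w2.png",f["img"])
P=cloud(f);Q=P[np.abs(P[...,2]-42)<4];Q=Q[np.hypot(Q[:,0]-471,Q[:,1]-386)<45];print(len(Q),cv2.minEnclosingCircle(Q[:,:2].astype(np.float32)))
print(manip.get_obs())
```

```text
3047 ((474.0868835449219, 387.8310852050781), 35.90476989746094)
{'time_s': 4.9, 'joints': array([ 6.03282519e-01,  3.24182516e-01,  1.63162915e+00, -5.22946849e-04,
        1.17954256e+00,  1.96942299e+00]), 'joint_velocities': array([-8.17618853e-04, -4.82626689e-04, -1.05094979e-03,  3.95952773e-05,
        1.37841413e-03, -5.13759357e-04]), 'joint_torque': array([ 2.81347464e-03, -6.14123368e+01, -4.46522319e+01, -3.08546390e-03,
       -4.30506177e-02,  1.70372942e-05]), 'position': array([473.18647314, 387.95520965,  11.64905314]), 'eef_rot': array([-0.00128576,  0.99475408,  0.10224738,  0.00285217]), 'force': array([-0.04604012,  0.93144724,  1.0259014 ]), 'ft_torque': array([ 0.03278603, -0.013425  , -0.05041984]), 'grasp_force': 0.0, 'opening': 55.041709023074986}
```

View pics/w2.png

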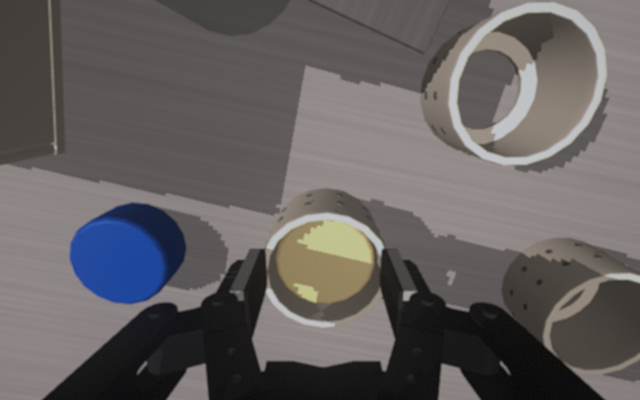

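```bash
python3 -m crank '0 0 0.004 0 0 0; 0 0 0 0 0 0; 0 0 0 0 0 0; 0 0 0 0 0 0; 0 0 0 0 0 0' 0.045 25; python3 -m crank '0 0 0 0 0 0; 0 0 0 0 0 0; 0 0 0 0 0 0; 0 0 0 0 0 0; 0 0 0 0 0 0' 0.035; python3 -c "
from h import *
go(470.8,386,6);f=grab('wrist');cv2.imwrite('pics/w3.png',f['img'])"
```

```text
time_s: 5.4
position: [475.7, 390.3, 12.8]
eef_rot: [-0.003, 0.995, 0.102, 0.006]
force: [-7.8, -2.9, 26.5]
opening: 45.1
grasp_force: 13.5
time_s: 5.9
position: [475.8, 393.7, 13.9]
eef_rot: [-0.006, 0.995, 0.103, 0.007]
force: [-8.8, 9.3, 26.4]
opening: 34.8
grasp_force: 13.0
pos [475.8 393.7  13.9] turn [-0.01  -0.014  0.001] tool shift now [-0.0066  0.0066  0.0077] after turn [-0.0065  0.0066  0.0079]
```

View pics/w3.png

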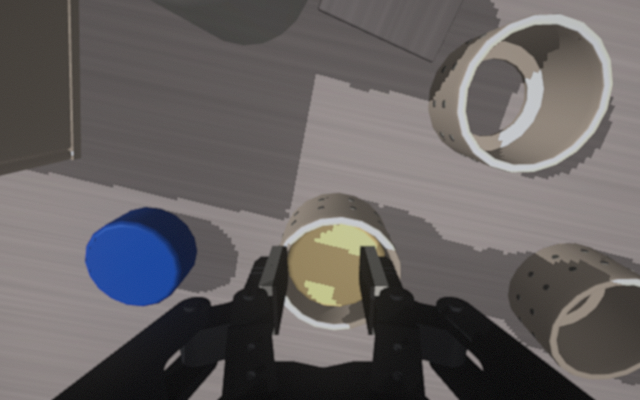

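Run:
```python
from h import *
M=T();f=grab("wrist");P=cloud(f);Q=(P-M[:3,3])@M[:3,:3]
for v in (246,252,258,264,270,280,290,300):
    print(v,[(u,Q[v,u].round().astype(int).tolist(),int(P[v,u,2])) for u in (265,272,278,290,330,364,370,376,382)])
```

```text
246 [(265, [-10, -36, 13], 0), (272, [13, -24, -33], 47), (278, [13, -21, -33], 47), (290, [10, -16, -27], 41), (330, [5, 4, -17], 31), (364, [13, 19, -32], 46), (370, [13, 22, -32], 46), (376, [5, 27, -18], 31), (382, [4, 31, -14], 27)]
252 [(265, [-15, -37, 14], 0), (272, [13, -23, -39], 52), (278, [13, -20, -38], 52), (290, [1, -17, -15], 29), (330, [2, 4, -18], 31), (364, [13, 19, -38], 52), (370, [13, 21, -38], 52), (376, [12, 24, -37], 51), (382, [1, 31, -17], 30)]
258 [(265, [8, -27, -36], 50), (272, [12, -22, -44], 57), (278, [12, -20, -44], 57), (290, [-2, -17, -17], 30), (330, [-2, 4, -18], 31), (364, [12, 18, -43], 56), (370, [13, 20, -45], 58), (376, [13, 23, -45], 58), (382, [9, 27, -37], 50)]
264 [(265, [9, -26, -43], 56), (272, [13, -21, -50], 64), (278, [12, -19, -49], 63), (290, [-6, -18, -16], 30), (330, [-6, 4, -16], 30), (364, [10, 18, -44], 57), (370, [13, 20, -49], 63), (376, [13, 22, -50], 63), (382, [9, 26, -43], 56)]
270 [(265, [12, -24, -53], 67), (272, [13, -20, -55], 68), (278, [12, -18, -53], 67), (290, [-10, -18, -16], 29), (330, [-9, 4, -17], 31), (364, [7, 18, -45], 58), (370, [13, 19, -55], 68), (376, [12, 22, -54], 67), (382, [13, 24, -55], 68)]
280 [(265, [13, -22, -61], 75), (272, [13, -19, -61], 75), (278, [12, -17, -60], 74), (290, [-17, -18, -14], 28), (330, [-15, 4, -17], 30), (364, [3, 18, -46], 59), (370, [13, 18, -62], 75), (376, [12, 20, -61], 74), (382, [13, 22, -62], 75)]
290 [(265, [14, -21, -70], 83), (272, [10, -19, -65], 78), (278, [8, -17, -60], 74), (290, [-19, -18, -20], 34), (330, [-20, 4, -19], 32), (364, [0, 18, -49], 62), (370, [10, 18, -64], 77), (376, [11, 20, -66], 79), (382, [13, 21, -69], 82)]
300 [(265, [14, -20, -76], 90), (272, [7, -19, -67], 80), (278, [4, -17, -62], 76), (290, [-20, -17, -28], 41), (330, [-27, 4, -18], 31), (364, [-5, 18, -49], 62), (370, [6, 18, -65], 78), (376, [8, 20, -67], 81), (382, [13, 20, -75], 88)]
```

```bash
python3 -m crank '0 0 -0.015 0 0 0; 0 0 -0.01 0 0 0; 0 0 0 0 0 0; 0 0 0 0 0 0; 0 0 0 0 0 0' 0.0854; python3 -m crank '0 0 0 0 0 0; 0 0 0 0 0 0; 0 0 0 0 0 0; 0 0 0 0 0 0; 0 0 0 0 0 0'
cat > tip.py <<'E'
from h import *
M=T();f=grab("wrist");P=cloud(f);Q=(P-M[:3,3])@M[:3,:3]
o=manip.get_obs();print("opening",o["opening"],"force",o["force"],"tcp",M[:3,3].round(1))
k=(Q[...,0]>-5)&(Q[...,0]<18)&(np.abs(Q[...,1])<60)&(P[...,2]>46)&(f["range_z"]>0)
for s in(-1,1):
    q=Q[k&(Q[...,1]*s>0)];q=q[q[:,2]>-60]
    print(s,len(q),"max z",np.percentile(q[:,2],[50,95,99,100]).round(1),"inner y",np.percentile(np.abs(q[:,1]),[0,1,5,50,99]).round(1),"x",q[:,0].max().round(1))
P=P.reshape(-1,3);Q=P[np.abs(P[:,2]-42)<3];Q=Q[(np.hypot(Q[:,0]-471,Q[:,1]-386)<45)]
print(len(Q),cv2.minEnclosingCircle(Q[:,:2].astype(np.float32)))
go(471,386,-15)
E
python3 tip.py
```

```text
time_s: 6.5
position: [472.6, 387.2, 31.6]
eef_rot: [-0.001, 0.995, 0.102, 0.002]
force: [-0.5, -0.7, -0.2]
opening: 85.2
grasp_force: 0.0
time_s: 7.0
position: [473.1, 387.9, 32.6]
eef_rot: [-0.001, 0.995, 0.102, 0.003]
force: [-1.9, -0.4, -0.0]
opening: 85.8
grasp_force: 0.0
opening 85.61187771359931 force [ 0.62446471 -0.31255586 -0.23642427] tcp [473.1 387.9  32.6]
-1 1114 max z [-52.2 -42.4 -40.3 -39.1] inner y [41.9 42.  42.2 42.7 55.8] x 13.5
1 1122 max z [-52.2 -42.3 -40.5 -39.6] inner y [42.4 42.6 42.7 43.2 56.3] x 13.6
2528 ((471.0731201171875, 385.2132873535156), 32.106014251708984)
pos [473.1 387.9  32.7] turn [-0.002 -0.006 -0.   ] tool shift now [-0.0027  0.0015  0.0477] after turn [-0.0024  0.0014  0.0477]
```

The reported TCP lies about 26 mm ahead of the real fingertips: tips are at tool z ≈ -39 open and -31 at a 35 mm opening. I'll go lower than planned to allow for it.

```bash
python3 -m crank '-0.003 0.002 0 -0.002 -0.006 0; 0 0 0.015 0 0 0; 0 0 0.015 0 0 0; 0 0 0.013 0 0 0; 0 0 0 0 0 0'; python3 tip.py
```

```text
time_s: 7.55
position: [468.1, 383.6, -14.3]
eef_rot: [0.001, 0.995, 0.102, -0.003]
force: [-0.7, -0.1, -0.3]
opening: 85.5
grasp_force: 0.0
opening 85.17280440982906 force [0.28575704 1.08967257 0.39668912] tcp [468.1 383.6 -14.3]Traceback (most recent call last):
  File "tip.py", line 7, in <module>
    print(s,len(q),"max z",np.percentile(q[:,2],[50,95,99,100]).round(1),"inner y",np.percentile(np.abs(q[:,1]),[0,1,5,50,99]).round(1),"x",q[:,0].max().round(1))
                           ~~~~~~~~~~~~~^^^^^^^^^^^^^^^^^^^^^^^
    return _quantile_unchecked(
        a, q, axis, out, overwrite_input, method, keepdims, weights)
    return _ureduce(a,
                    func=_quantile_ureduce_func,
    ...<5 lines>...
                    overwrite_input=overwrite_input,
                    method=method)
    r = func(a, **kwargs)
    result = _quantile(arr,
                       quantiles=q,
    ...<2 lines>...
                       out=out,
                       weights=wgt)
    slices_having_nans = np.isnan(arr[-1, ...])
                                  ~~~^^^^^^^^^
IndexError: index -1 is out of bounds for axis 0 with size 0
```

```bash
python3 -m crank '0.001 -0.001 0.007 0 0 0; 0 0 0 0 0 0; 0 0 0 0 0 0; 0 0 0 0 0 0; 0 0 0 0 0 0';python3 -m crank '0 0 0 0 0 0; 0 0 0 0 0 0; 0 0 0 0 0 0; 0 0 0 0 0 0; 0 0 0 0 0 0' 0.055 25; python3 -m crank '0 0 0 0 0 0; 0 0 0 0 0 0; 0 0 0 0 0 0; 0 0 0 0 0 0; 0 0 0 0 0 0'
```

```text
time_s: 8.1
position: [471.7, 386.7, -16.8]
eef_rot: [-0.0, 0.995, 0.102, 0.0]
force: [0.3, -0.2, 0.9]
opening: 85.2
grasp_force: 0.0
time_s: 8.6
position: [471.6, 386.7, -16.7]
eef_rot: [-0.0, 0.995, 0.102, 0.0]
force: [-1.4, -1.4, 6.0]
opening: 64.2
grasp_force: 28.1
time_s: 9.1
position: [471.6, 386.7, -16.7]
eef_rot: [-0.0, 0.995, 0.102, 0.0]
force: [-2.0, -1.4, 5.2]
opening: 64.3
grasp_force: 28.1
```

```bash
python3 -m crank '0 0 -0.01 0 0 0; 0 0 -0.025 0 0 0; 0 0 -0.045 0 0 0; 0 0 -0.045 0 0 0; 0 0 -0.045 0 0 0'; python3 -m crank '0 0 -0.045 0 0 0; 0 0 -0.045 0 0 0; 0 0 -0.03 0 0 0; 0 0 0 0 0 0; 0 0 0 0 0 0'; python3 -c "
from h import *
go(530,-110,270)"
```

```text
time_s: 9.6
position: [470.8, 386.2, 154.4]
eef_rot: [0.0, 0.995, 0.102, -0.0]
force: [1.0, 0.8, -1.9]
opening: 64.4
grasp_force: 28.4
time_s: 10.1
position: [471.5, 386.7, 273.4]
eef_rot: [-0.0, 0.995, 0.102, 0.001]
force: [0.4, -1.0, -3.2]
opening: 64.2
grasp_force: 28.4
pos [471.5 386.7 273.4] turn [-0.001 -0.001 -0.   ] tool shift now [-0.0438  0.4982  0.0031] after turn [-0.0439  0.4982  0.0034]
```

```bash
python3 -m crank '-0.004 0.02 0 0 0 0; -0.004 0.04 0 0 0 0; -0.004 0.045 0 0 0 0; -0.004 0.045 0 0 0 0; -0.004 0.045 0 0 0 0'; python3 -m crank '-0.004 0.045 0 0 0 0; -0.004 0.045 0 0 0 0; -0.004 0.045 0 0 0 0; -0.004 0.045 0 0 0 0; -0.004 0.045 0 0 0 0';python3 -m crank '-0.004 0.04 0 0 0 0; 0 0.025 0 0 0 0; 0 0.013 0 0 0 0; 0 0 0 0 0 0; 0 0 0 0 0 0'
python3 - <<'E'
from h import *
go(530,-110,270)
f=grab("wrist");cv2.imwrite("pics/w4.png",f["img"]);P=cloud(f).reshape(-1,3)
k=(np.hypot(P[:,0]-622,P[:,1]+103)<100)
t=P[k&(np.abs(P[:,2]-190)<4)];print(len(t),cv2.minAreaRect(t[:,:2].astype(np.float32)))
c=P[k&(np.abs(P[:,2]-198)<2.5)];print(len(c),c[:,2].mean(),cv2.minEnclosingCircle(c[:,:2].astype(np.float32)))
E
```

```text
time_s: 10.6
position: [490.0, 189.6, 269.8]
eef_rot: [0.0, 0.995, 0.103, -0.002]
force: [0.5, -0.5, -1.2]
opening: 64.4
grasp_force: 28.4
time_s: 11.1
position: [516.2, -34.5, 270.1]
eef_rot: [-0.001, 0.995, 0.102, -0.002]
force: [1.3, 0.9, -1.7]
opening: 64.4
grasp_force: 28.4
time_s: 11.6
position: [529.1, -109.0, 271.6]
eef_rot: [-0.001, 0.995, 0.102, -0.001]
force: [-0.4, -0.2, -1.7]
opening: 64.5
grasp_force: 28.4
pos [ 529.1 -109.   271.6] turn [-0.002  0.002  0.   ] tool shift now [0.0007 0.0012 0.0016] after turn [0.0007 0.0012 0.0016]
21840 ((617.987060546875, -106.15473937988281), (107.10208892822266, 120.4393310546875), 11.800954818725586)
3093 197.69105722997253 ((624.2632446289062, -104.7509994506836), 41.31229019165039)
```

View pics/w4.png

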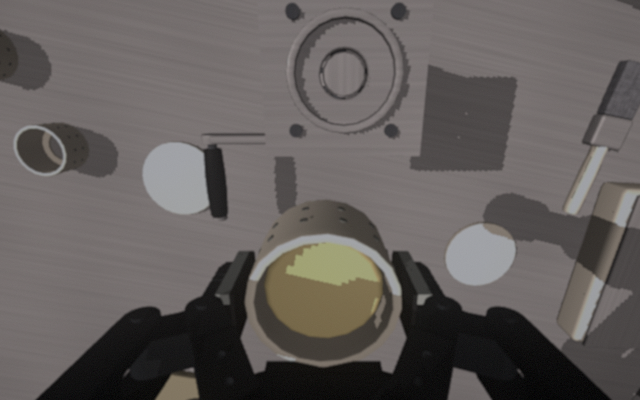

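The collar is centred at image (346,72), fully visible, with the mould held upright below it. Next I'll measure the mould's offset in the hand in the same picture frame.

Run:
```python
from h import *
M=T();f=grab("wrist");P=cloud(f);Q=(P-M[:3,3])@M[:3,:3]
hsv=cv2.cvtColor(f["img"],cv2.COLOR_BGR2HSV)
k=(hsv[...,2]>120)|(hsv[...,2]>0)
q=Q[230:370,245:402].reshape(-1,3);
h=np.histogram(q[:,2],bins=np.arange(-80,20,3));print(list(zip(h[1].astype(int),h[0])))
m=cv2.inRange(hsv,(18,70,50),(40,255,255));m[:200]=0;m[375:]=0;c=Q[m>0];z=np.median(c[:,2]);c=c[abs(c[:,2]-z)<4];print("cheese z",z,cv2.minEnclosingCircle(c[:,:2].astype(np.float32)),len(c))
zr=z-11
r=q[(abs(q[:,2]-zr)<2.5)&(abs(q[:,1])<33)&(np.hypot(q[:,0],q[:,1])<37)];print("rim",zr,len(r),cv2.minEnclosingCircle(r[:,:2].astype(np.float32)),r[:,0].min(),r[:,0].max(),r[:,1].min(),r[:,1].max())
# algebraic fit
for s in(1,):
  a=np.c_[2*r[:,:2],np.ones(len(r))];x=np.linalg.lstsq(a,(r[:,:2]**2).sum(1),rcond=None)[0];print(x[:2],np.sqrt(x[2]+x[:2]@x[:2]))
go(624.3,-104.8,230)
```

```text
[(np.int64(-80), np.int64(0)), (np.int64(-77), np.int64(0)), (np.int64(-74), np.int64(0)), (np.int64(-71), np.int64(0)), (np.int64(-68), np.int64(0)), (np.int64(-65), np.int64(0)), (np.int64(-62), np.int64(826)), (np.int64(-59), np.int64(3747)), (np.int64(-56), np.int64(1214)), (np.int64(-53), np.int64(1025)), (np.int64(-50), np.int64(8754)), (np.int64(-47), np.int64(1872)), (np.int64(-44), np.int64(361)), (np.int64(-41), np.int64(193)), (np.int64(-38), np.int64(125)), (np.int64(-35), np.int64(74)), (np.int64(-32), np.int64(40)), (np.int64(-29), np.int64(20)), (np.int64(-26), np.int64(13)), (np.int64(-23), np.int64(3)), (np.int64(-20), np.int64(4)), (np.int64(-17), np.int64(0)), (np.int64(-14), np.int64(0)), (np.int64(-11), np.int64(0)), (np.int64(-8), np.int64(0)), (np.int64(-5), np.int64(0)), (np.int64(-2), np.int64(0)), (np.int64(1), np.int64(0)), (np.int64(4), np.int64(0)), (np.int64(7), np.int64(0)), (np.int64(10), np.int64(0)), (np.int64(13), np.int64(0)), (np.int64(16), np.int64(0))]
cheese z -47.678599921216154 ((-2.762509822845459, 0.2640489935874939), 26.69818878173828) 7410
rim -58.678599921216154 4494 ((-1.2857381105422974, 0.24300123751163483), 33.18391418457031) -32.06469076320974 31.607594552090806 -32.08240848673015 32.47243609996073
[0.13720288 0.2092957 ] 29.558766113604047
pos [ 529.4 -108.5  272.3] turn [-0.001  0.     0.001] tool shift now [0.0937 0.0158 0.0423] after turn [0.0937 0.0157 0.0423]
```

```bash
python3 -m crank '0.03 0.005 0 0 0 0; 0.03 0.005 0 0 0 0; 0.022 0.004 0 0 0 0; 0.012 0.002 0 0 0 0; 0 0 0.01 0 0 0'; python3 -m crank '0 0 0.03 0 0 0; 0 0 0.025 0 0 0; 0 0 0 0 0 0; 0 0 0 0 0 0; 0 0 0 0 0 0'
python3 - <<'E'
from h import *
go(624.3,-104.8,173.3)
M=T();f=grab("wrist");P=cloud(f).reshape(-1,3);Q=(P-M[:3,3])@M[:3,:3]
k=(np.hypot(P[:,0]-624,P[:,1]+104)<60)
c=P[k&(np.abs(P[:,2]-198)<2.5)];print(len(c))
if len(c)>50:
  a=np.c_[2*c[:,:2],np.ones(len(c))];x=np.linalg.lstsq(a,(c[:,:2]**2).sum(1),rcond=None)[0];print(x[:2],np.sqrt(x[2]+x[:2]@x[:2]))
  d=np.hypot(c[:,0]-624.3,c[:,1]+104.8);print(np.percentile(d,[0,1,50,99,100]),cv2.minEnclosingCircle(c[:,:2].astype(np.float32)))
cv2.imwrite("pics/w5.png",f["img"])
E
```

```text
time_s: 12.2
position: [626.6, -104.9, 263.5]
eef_rot: [0.0, 0.995, 0.103, 0.001]
force: [-0.9, 0.9, -2.0]
opening: 64.1
grasp_force: 28.4
time_s: 12.7
position: [625.5, -106.4, 209.8]
eef_rot: [0.0, 0.995, 0.102, 0.001]
force: [-0.3, -0.8, -1.8]
opening: 64.2
grasp_force: 28.5
pos [ 625.5 -106.4  209.8] turn [ 0.001 -0.003  0.   ] tool shift now [-0.0009 -0.0019  0.0365] after turn [-0.0009 -0.0019  0.0365]
2125
[ 624.99411599 -104.61390721] 38.07409388125809
[35.09208392 35.33819816 38.5205249  41.26111058 41.54309278] ((624.5255737304688, -104.79946899414062), 41.32345962524414)
```

View pics/w5.png

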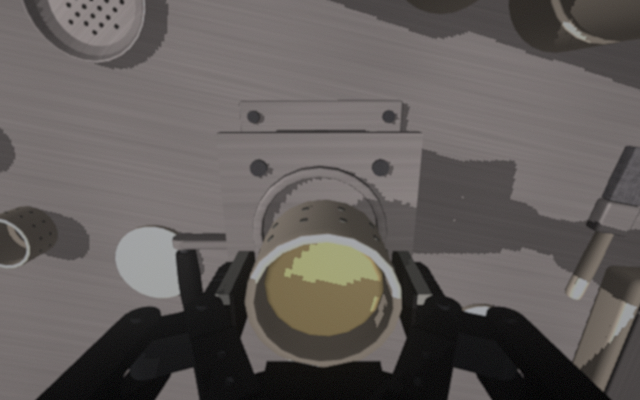

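```bash
python3 -m crank '-0.001 -0.002 0 0 -0.002 0; 0 0 0.012 0 0 0; 0 0 0.01 0 0 0; 0 0 0 0 0 0; 0 0 0 0 0 0';python3 -c "
from h import *
go(624.4,-104.8,173.3)"
```

```text
time_s: 13.25
position: [622.8, -104.7, 184.5]
eef_rot: [-0.0, 0.995, 0.102, -0.002]
force: [0.2, -0.5, -1.0]
opening: 64.5
grasp_force: 28.5
pos [ 622.8 -104.7  184.5] turn [-0.001  0.004 -0.   ] tool shift now [0.0016 0.0004 0.0112] after turn [0.0016 0.0004 0.0112]
```

```bash
python3 -m crank '0.001 0 0 0 0.002 0; 0 0 0.004 0 0 0; 0 0 0.004 0 0 0; 0 0 0 0 0 0; 0 0 0 0 0 0';python3 -c "
from h import *
go(624.4,-104.8,173.3)"
```

```text
time_s: 13.75
position: [624.2, -104.6, 177.4]
eef_rot: [-0.0, 0.995, 0.102, -0.0]
force: [0.1, 0.2, -1.8]
opening: 64.2
grasp_force: 28.5
pos [ 624.2 -104.6  177.4] turn [-0.     0.001 -0.   ] tool shift now [0.0002 0.0002 0.0041] after turn [0.0002 0.0002 0.0041]
```

Inside the collar with no contact; lower the last 4 mm.

```bash
python3 -m crank '0 0 0.002 0 0 0; 0 0 0.002 0 0 0; 0 0 0 0 0 0; 0 0 0 0 0 0; 0 0 0 0 0 0';python3 -m crank '0 0 0.001 0 0 0; 0 0 0 0 0 0; 0 0 0 0 0 0; 0 0 0 0 0 0; 0 0 0 0 0 0'
```

```text
time_s: 14.25
position: [624.4, -104.6, 173.7]
eef_rot: [-0.0, 0.995, 0.102, -0.0]
force: [-0.3, -0.0, -2.2]
opening: 64.1
grasp_force: 28.5
time_s: 14.75
position: [624.5, -104.7, 173.3]
eef_rot: [0.0, 0.995, 0.102, 0.0]
force: [-3.3, 1.5, 5.6]
opening: 64.0
grasp_force: 28.9
```

```bash
python3 -m crank '0 0 0 0 0 0; 0 0 0 0 0 0; 0 0 0 0 0 0; 0 0 0 0 0 0; 0 0 0 0 0 0' 0.0854;python3 -m crank '0 0 0 0 0 0; 0 0 -0.01 0 0 0; 0 0 -0.03 0 0 0; 0 0 -0.04 0 0 0; 0 0 -0.03 0 0 0'
python3 - <<'E'
from h import *
M=T();f=grab("wrist");P=cloud(f).reshape(-1,3)
k=(np.hypot(P[:,0]-624,P[:,1]+104)<45)
c=P[k&(np.abs(P[:,2]-232)<2.5)];print(len(c),c[:,2].mean(),cv2.minEnclosingCircle(c[:,:2].astype(np.float32)))
A=np.c_[c[:,:2]-c[:,:2].mean(0),np.ones(len(c))];print("plane",np.linalg.lstsq(A,c[:,2],rcond=None)[0])
hsv=cv2.cvtColor(f["img"],cv2.COLOR_BGR2HSV);P=cloud(f)
m=cv2.inRange(hsv,(18,70,50),(40,255,255))>0;m&=np.hypot(P[...,0]-624,P[...,1]+104)<35;print("cheese",np.median(P[m],0))
t=grab("top");cv2.imwrite("pics/t2.png",t["img"])
yaw=np.radians(11.9);s=np.array([624.5,-104.8]);x=np.array([np.cos(yaw),np.sin(yaw)]);y=np.array([-x[1],x[0]])
print("pivot",s-112*x,"h0",s-112*x+140*y,"hpi",s-112*x-140*y)
P=cloud(t);im=t["img"]
b=np.all(im<45,-1);b[:,:315]=0;b[:,340:]=0;b[:205]=0;b[245:]=0
n,l,st,c=cv2.connectedComponentsWithStats(b.astype(np.uint8));i=1+st[1:,4].argmax();print("handle",st[i],P[l==i].mean(0))
go(485,10,300)
E
```

```text
time_s: 15.25
position: [624.3, -104.6, 172.5]
eef_rot: [-0.0, 0.995, 0.102, -0.0]
force: [0.1, 0.2, -0.5]
opening: 85.4
grasp_force: 0.0
time_s: 15.75
position: [624.7, -104.7, 286.1]
eef_rot: [0.0, 0.995, 0.102, 0.001]
force: [0.8, -0.3, 0.0]
opening: 85.3
grasp_force: 0.0
1363 231.73423008234434 ((624.0400390625, -105.11420440673828), 32.04467010498047)
plane [3.78430394e-03 9.51059417e-04 2.31734230e+02]
cheese [621.92635296 -93.29786467 220.72989251]
pivot [ 514.90699367 -127.89486876] h0 [486.03840771   9.09638915] hpi [ 543.77557962 -264.88612668]
handle [323 214   9  26 133] [485.93495275  11.56239299  94.76185548]
pos [ 626.9 -105.2  290.5] turn [ 0.005 -0.01  -0.   ] tool shift now [-0.1154 -0.1416 -0.0113] after turn [-0.1155 -0.1417 -0.0095]
```

```bash
python3 -m crank '-0.03 -0.015 0 0 0 0; -0.03 -0.03 0 0 0 0; -0.03 -0.03 0 0 0 0; -0.03 -0.03 0 0 0 0; 0 -0.02 0.03 0 0 0';python3 -m crank '0 -0.007 0.045 0 0 0; 0 0 0.045 0 0 0; 0 0 0.03 0 0 0; 0 0 0 0 0 0; 0 0 0 0 0 0'
python3 - <<'E'
from h import *
go(476.2,7,32)
M=T();f=grab("wrist");P=cloud(f);im=f["img"];cv2.imwrite("pics/w6.png",im)
b=np.all(im<55,-1)&(abs(P[...,2]-85)<15)&(np.hypot(P[...,0]-486,P[...,1]-9)<60)
q=P[b];print(len(q),q.mean(0),cv2.minAreaRect(q[:,:2].astype(np.float32)))
E
```

```text
time_s: 16.35
position: [481.5, -6.1, 257.7]
eef_rot: [0.001, 0.995, 0.102, 0.004]
force: [1.9, 0.8, 0.3]
opening: 85.4
grasp_force: 0.0
time_s: 16.85
position: [480.0, 0.2, 133.4]
eef_rot: [-0.0, 0.995, 0.102, -0.0]
force: [-0.4, 0.6, 0.2]
opening: 85.4
grasp_force: 0.0
pos [4.800e+02 2.000e-01 1.334e+02] turn [-0.  0. -0.] tool shift now [-0.0023 -0.0074  0.1014] after turn [-0.0024 -0.0075  0.1014]
3035 [489.51379089  10.05768272  86.53346916] ((487.05859375, 10.358159065246582), (85.9311294555664, 21.33757972717285), 11.856950759887695)
```

View pics/w6.png

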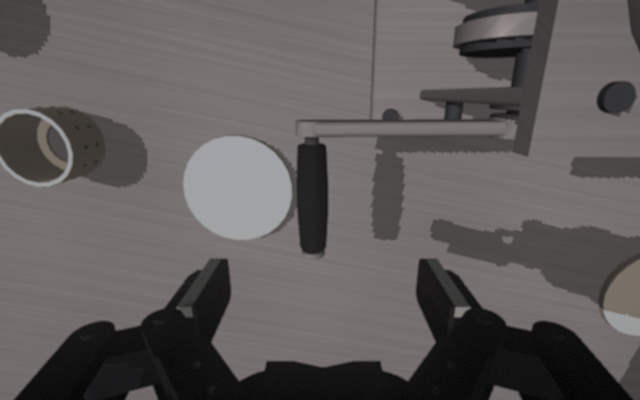

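```bash
python3 -m crank '-0.001 -0.008 0 0 0 0; 0 0 0.03 0 0 0; 0 0 0.035 0 0 0; 0 0 0.036 0 0 0; 0 0 0 0 0 0'; python3 -c "
from h import *
go(477,8,32)"; python3 -m crank '0 0 0 0 0 0; 0 0 0 0 0 0; 0 0 0 0 0 0; 0 0 0 0 0 0; 0 0 0 0 0 0' 0.015 30;python3 -m crank '0 0 0 0 0 0; 0 0 0 0 0 0; 0 0 0 0 0 0; 0 0 0 0 0 0; 0 0 0 0 0 0'; python3 -c "
from h import *
go(477,8,32)"
```

```text
time_s: 17.4
position: [474.3, 8.5, 28.6]
eef_rot: [-0.001, 0.995, 0.102, -0.003]
force: [-1.3, 0.8, -0.1]
opening: 85.3
grasp_force: 0.0
pos [474.3   8.5  28.6] turn [-0.002  0.006 -0.   ] tool shift now [ 0.0025  0.001  -0.0035] after turn [ 0.0025  0.001  -0.0034]
time_s: 17.9
position: [478.5, 8.0, 32.9]
eef_rot: [0.0, 0.995, 0.102, 0.001]
force: [-0.1, 1.2, 2.5]
opening: 21.2
grasp_force: 30.3
time_s: 18.4
position: [478.5, 7.9, 32.5]
eef_rot: [0.0, 0.995, 0.102, 0.001]
force: [2.7, 0.9, 5.9]
opening: 21.3
grasp_force: 30.5
pos [478.5   7.9  32.5] turn [ 0.    -0.002 -0.   ] tool shift now [-0.0015 -0.0004  0.0005] after turn [-0.0015 -0.0004  0.0005]
```

```bash
python3 -m crank '0 0.0005 -0.0122 0 0 0; 0 0.0016 -0.0121 0 0 0; 0 0.0026 -0.0119 0 0 0; 0 0.0037 -0.0117 0 0 0; 0 0.0047 -0.0113 0 0 0' ; python3 -c "
from h import *
go(474,-13,101)"
```

```text
time_s: 18.9
position: [480.9, -4.4, 91.4]
eef_rot: [-0.001, 0.995, 0.102, 0.001]
force: [8.6, 3.7, -1.8]
opening: 21.0
grasp_force: 30.1
pos [480.9  -4.4  91.4] turn [-0.001 -0.002  0.   ] tool shift now [-0.0085  0.007  -0.0097] after turn [-0.0085  0.007  -0.0096]
```

```bash
python3 -m crank '0 0.0122 -0.0211 0 0 0; 0 0.0157 -0.0187 0 0 0; 0 0.0187 -0.0157 0 0 0; 0 0.0211 -0.0122 0 0 0; 0 0.023 -0.0083 0 0 0' ; python3 -m crank '0 0 0 0 0 0; 0 0 0 0 0 0;0 0 0 0 0 0;0 0 0 0 0 0;0 0 0 0 0 0'
python3 - <<'E'
from h import *
yaw=.2076;s=np.array([624.3,-104.9]);x=np.array([np.cos(yaw),np.sin(yaw)]);y=np.array([-x[1],x[0]])
p=T()[:3,3];d=p[:2]-s;print("stand x,y",d@x,d@y,"z",p[2]-32.5+0,"ang",np.degrees(np.arctan2(p[2]-32.5,d@y)),np.hypot(p[2]-32.5,d@y))
E
```

```text
time_s: 19.4
position: [499.6, -93.1, 168.6]
eef_rot: [-0.001, 0.995, 0.103, 0.001]
force: [8.3, 5.8, -2.7]
opening: 21.4
grasp_force: 30.2
time_s: 19.9
position: [499.5, -92.6, 168.2]
eef_rot: [-0.0, 0.995, 0.103, 0.001]
force: [2.5, 5.7, 9.9]
opening: 21.2
grasp_force: 31.8
stand x,y -119.57098188512813 37.749201297681054 z 135.6628538194369 ang 74.45037707553062 140.81694537606882
```

```bash
python3 -m crank '0 0.024 -0.0043 0 0 0; 0 0.0244 0 0 0 0; 0 0.024 0.0043 0 0 0; 0 0.023 0.0083 0 0 0; 0 0.0211 0.0122 0 0 0' ; python3 -m crank '0 0.0187 0.0157 0 0 0; 0 0.0157 0.0187 0 0 0; 0 0.0122 0.0211 0 0 0; 0 0.0047 0.0113 0 0 0; 0 0.0036 0.0117 0 0 0'
python3 - <<'E'
from h import *
yaw=.2076;s=np.array([624.3,-104.9]);x=np.array([np.cos(yaw),np.sin(yaw)]);y=np.array([-x[1],x[0]])
p=T()[:3,3];d=p[:2]-s;print("stand x,y",d@x,d@y,"z",p[2]-32.5+0,"ang",np.degrees(np.arctan2(p[2]-32.5,d@y)),np.hypot(p[2]-32.5,d@y))
E
```

```text
time_s: 20.4
position: [523.9, -208.4, 147.6]
eef_rot: [0.0, 0.995, 0.102, 0.002]
force: [7.9, 5.3, 1.2]
opening: 21.0
grasp_force: 30.9
time_s: 20.9
position: [535.1, -261.8, 67.9]
eef_rot: [0.0, 0.995, 0.102, 0.002]
force: [7.1, 1.4, 3.1]
opening: 20.8
grasp_force: 31.1
stand x,y -119.6320905576611 -135.16593822334707 z 35.42705246931628 ang 165.31311528266198 139.7315529952393
```

```bash
python3 -m crank '0 0.0015 0.006 0 0 0; 0 0.0012 0.006 0 0 0; 0 0.0016 0.012 0 0 0; 0 0.0004 0.006 0 0 0; 0 0.0001 0.006 0 0 0' ; python3 -m crank '0 0 0 0 0 0; 0 0 0 0 0 0;0 0 0 0 0 0;0 0 0 0 0 0;0 0 0 0 0 0'
python3 - <<'E'
from h import *
yaw=.2076;s=np.array([624.3,-104.9]);x=np.array([np.cos(yaw),np.sin(yaw)]);y=np.array([-x[1],x[0]])
p=T()[:3,3];d=p[:2]-s;print("stand x,y",d@x,d@y,"z",p[2]-32.5+0,"ang",np.degrees(np.arctan2(p[2]-32.5,d@y)),np.hypot(p[2]-32.5,d@y))
f=grab("scene");a=cv2.resize(f["img"][130:260,200:360],(640,520),interpolation=2);cv2.imwrite("pics/end.png",a)
P=cloud(f);hsv=cv2.cvtColor(f["img"],cv2.COLOR_BGR2HSV);n=np.hypot(P[...,0]-624,P[...,1]+105)<40
for nm,lo,hi in(("top",245,300),("rim",226,238)):
    q=P[n&(P[...,2]>lo)&(P[...,2]<hi)];print(nm,len(q),np.percentile(q[:,2],[5,50,95]) if len(q) else 0,q[:,:2].mean(0))
q=P[n&(P[...,2]>255)];A=np.c_[q[:,:2]-q[:,:2].mean(0),np.ones(len(q))];q2=q[q[:,2]>np.median(q[:,2])-4];A=np.c_[q2[:,:2]-q2[:,:2].mean(0),np.ones(len(q2))];print("plane",np.linalg.lstsq(A,q2[:,2],rcond=None)[0],cv2.minEnclosingCircle(q2[:,:2].astype(np.float32)))
E
```

```text
time_s: 21.4
position: [536.0, -266.0, 32.0]
eef_rot: [0.0, 0.995, 0.102, 0.001]
force: [8.8, 1.8, 3.1]
opening: 20.7
grasp_force: 31.1
time_s: 21.9
position: [536.0, -266.0, 32.3]
eef_rot: [0.0, 0.995, 0.102, 0.001]
force: [7.9, 1.4, 1.8]
opening: 20.9
grasp_force: 31.0
stand x,y -119.63401514387593 -139.458500083154 z -0.21970437291886924 ang -179.90973570713086 139.45867314532484
top 218 [246.73887463 261.23823095 264.30223417] [ 633.06241921 -100.8823802 ]
rim 63 [226.7640073  229.82499289 236.4020408 ] [640.34753171 -96.05869261]
plane [-3.42502497e-02 -1.17753983e-02  2.62109204e+02] ((627.2894287109375, -103.38813781738281), 26.794754028320312)
```

View pics/end.png

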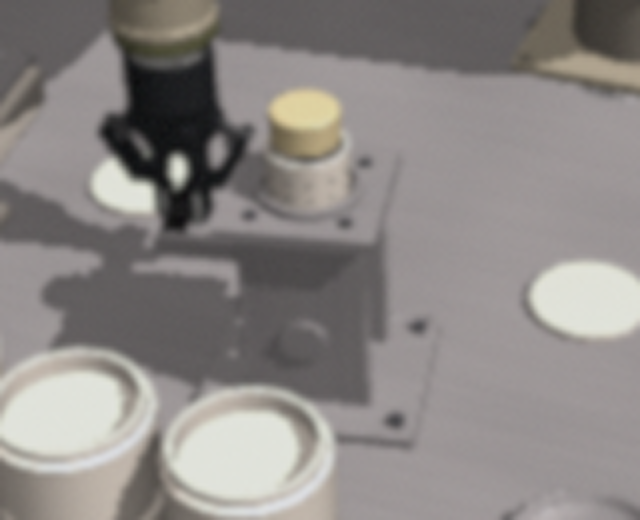

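The cheese stands level above the rim of the seated mould, and the gripper holds the handle at about 180°.

```bash
python3 -c "
from cell import manip
print(manip.sign_off())"
```

```text
the job is handed in; nothing more can be done
None
```

I've handed the job in at about 22 s of the 61 s allowed; no verdict came back. In the last checks the mould was seated in the collar, the cheese stood level above its rim, and the gripper held the lever handle at about 180° (highest lift).

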